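Lay up the nail-care tray

TASK

Lay up the tray for the next client: the white nail brush goes flat on the green pad and the blue block of rotary bits on the blue pad, each lengthways inside the rim, and the white cup stands on the yellow pad and the pink polish bottle on the red pad, each upright inside the round rim. Leave the wooden brush and the amber glass cup standing where they are; they do not belong in the set.

Things in the scene. Friction and masses are not known exactly. Their poses are not given: they have to be found in the camera images.
- white_brush: White plastic nail brush lying bristles down, a block 36 (x) x 98 (y) x 32 (z) mm, about 50 g. Origin: centre of its underside; y along its length, z up. Can be gripped across its 36 mm width. Belongs on the green pad.
- bur_block: Blue metal block with a double row of small rotary bits standing in it. The blue body is 36 (x) x 92 (y) x 20 (z) mm; the bits fill the space above it, 26 x 86 mm, to 51 mm high. About 120 g. Origin: centre of its underside; y along its length, z up. Grip the blue body across its 36 mm width. Belongs on the blue pad.
- white_cup: Small white round mixing cup, open upward, waisted, 42 mm across at the top and 32 mm high, about 80 g. Origin: centre of its underside; z up. Solid for gripping: grip across the outside of the upper half. Belongs on the yellow pad.
- polish: Small square-ish clear bottle of pink nail polish with a tall tan cap; the bottle is 30 mm across and 46 mm high, the cap is 17 mm in diameter and reaches from 46 to 79 mm. About 55 g. Origin: centre of its underside; z up. Grip the cap or the bottle. Belongs on the red pad.
- green_pad: Green plastic pad 92 (x) x 122 (y) mm with a paler rectangular rim, inside 60 (x) x 108 (y) mm. The pads lie flat in a shallow brown-lined tray (206 x 263 mm, rim top 15 mm above the worktop), two by two, 97 mm apart along the pad's x and 125 mm along its y; which pad is where changes. Fixed. Origin: centre of its underside, 4 mm above the worktop; z up; its upper face is 4 mm above the origin and the rim stands 5 mm above that face.
- blue_pad: Blue plastic pad 92 (x) x 122 (y) mm with a paler rectangular rim, inside 60 (x) x 108 (y) mm. Lies in the tray and is measured like the green pad: fixed, origin at the centre of its underside 4 mm above the worktop, upper face 4 mm above the origin, rim 5 mm above the face.
- yellow_pad: Yellow plastic pad 92 (x) x 122 (y) mm with a paler round rim of 60 mm inside diameter about its centre. Otherwise like the green pad: fixed, origin at the centre of its underside 4 mm above the worktop, upper face 4 mm above the origin, rim 5 mm above the face.
- red_pad: Red plastic pad 92 (x) x 122 (y) mm with a paler round rim of 60 mm inside diameter about its centre. Otherwise like the green pad: fixed, origin at the centre of its underside 4 mm above the worktop, upper face 4 mm above the origin, rim 5 mm above the face.
- wooden_brush: Look-alike that stays: nail brush with a brown wooden back and pale bristles, lying bristles down, 36 (x) x 98 (y) x 32 (z) mm. Loose, about 50 g. Origin: centre of its underside; y along its length.
- amber_cup: Look-alike that stays: small brown amber-glass cup of the white cup's size, 41 mm across and 32 mm high. Loose, about 70 g. Origin: centre of its underside.
Not all that is in view belongs to the job. There is more than one size of the red_pad; the job needs the larger.

How it is judged:
By the outcome, as a careful person would: the job done as asked, in the order asked, and still so for the second after the job is handed in, with the robot touching nothing.
It also fails if it takes over 106 s, if anything falls off the work surface, if the arm or the gripper's body presses on something with over 40 N, if the wrist force passes 120 N, or if a joint passes its speed limit or range.

ROBOT

A 6-joint arm with a two-finger parallel gripper is mounted at the origin on a cart in front of the work surface, level with it; the furniture and walls round the work are solid. World frame = base frame: x ahead of the robot, y to its left, z up, the work surface at z = 0. Lengths are in m, angles in rad, forces in N, time in s.
With the tool pointing down it reaches from about 0.35 to 0.95 m from the base axis. Payload 17.4 kg.
Tool frame: the origin (TCP) lies on the centre line of the jaws, within the pads' length; the fingertips stand 14 mm ahead of it and the grasp point (between the pads) lies 5 mm behind it; z points along the fingers, x is the direction in which the jaws open and shut, and the axes are right-handed (so a half turn about z gives the same grasp; the last joint's range is limited). The gripper opens to 93 mm and grips with 3 to 60 N. Pads are 15 mm wide; open, the fingers measure 128 mm over their backs; the gripper's body (75 mm by 188 mm) begins 65 mm behind the grasp point.
Start: joints at [1.259, 0.116, 1.442, -0, 1.584, -0.038], TCP at [0.183, 0.65, 0.233] pointing down, gripper open.
Joint ranges: [-2.83, 2.83], [-0.83, 2.19], [0.07, 2.5], [-1.14, 4.28], [0.01, 3], [-2.97, 2.97]. Speed limits (rad/s): [1.89, 1.89, 2.22, 3.14, 3.14, 3.14].

INTERFACE

Orientations are given as [roll, pitch, yaw] about the fixed x, y, z axes, in that order (R = Rz(yaw) Ry(pitch) Rx(roll)).
In Python, from cell import arm gives the robot as it stands. The module is installed in compiled form; this text tells all that it offers.
- The arm moves only by the shell command python3 -m handwheel 'ROWS' [OPENING] [FORCE]. ROWS is JSON, a list of rows, each a list of 6 numbers: the shift along the tool's x, y, z in cm, then the turn, a rotation vector about the tool's x, y, z in degrees. A call has 1 to 20 rows; each row is the pose to reach, as a shift and turn from the pose commanded when the call began, along the tool's axes at that moment; what a row does not reach only later rows make up. A row lasts 1/12 s, in which the tool goes at most 41.7 mm and 7.16 degrees, less where a joint would pass 70% of its speed; a pose out of reach is approached as far as the arm can. A call with a gripper value outside its range is refused whole. OPENING is the opening, from 0 (shut) to 1 (fully open), set as the call begins (- or left out, the last holds). The fingers move at their own pace and stop on an object; FORCE is the grip in N (left out, the last holds). Time passes only in rows, so rows that repeat a pose let the fingers close. It gives the time, the measured TCP pose, the force and the opening at its end, in the units of the state.
- arm.get_obs(): the state, without advancing time (a new reading comes with each control period).
- arm.snapshot(name): name is "scene" or "top" or "wrist"; returns a dict with "frame" (480x640x3 uint8, red, green, blue), "mtx" (3x3 intrinsics, pixels), "R" (3x3) and "t" (3): a world point X has camera coordinates R X + t. Camera axes: x right, y down, z forward; pixel columns grow to the right and rows downward; lengths in m; the calibration is good to about 2 mm. A picture is of the moment at which its call begins. There is no depth.
- arm.close_job(): hands the job in, once; it reports no verdict.
The state is a dict: "t": time; "joint_pos": joint angles; "qvel": joint speeds; "tau": joint torques, N m; "tool_pos": TCP position; "tool_rot": TCP orientation; "ft_force": force on the tool from outside, world axes, zero at the start; "wrist_torque": the same for the moment, N m; "finger_gap": opening from 0.0 (shut) to 1.0 (fully open).
Only numpy, scipy, OpenCV 4.12 (cv2) and the standard library are available. Lean on these libraries where they do the work, as an engineer would, in place of code of your own. Each camera call takes 0.05 s, during which the arm holds its last target. There are 200 camera calls.

## Working session

There is one attempt and no reset: what is moved stays moved. The work goes in short steps, Python scripts to look and compute and a shell command to move; the robot and the scene stay as the last step left them, time stands still between calls to the robot, and variables do not carry over. Pictures are saved under pics/ and viewed, about 12 in all and at most 16, crops included, and the job is handed in when it is done.

```bash
mkdir -p pics; cat > h.py <<'E'
import numpy as np, cv2, json
from cell import arm
from scipy.spatial.transform import Rotation as Ro
def snap(n,f):
    s=arm.snapshot(n); cv2.imwrite('pics/'+f+'.png',s['frame'][:,:,::-1]); np.savez('pics/'+f,**s); return s
def w(f,px,z):
    s=np.load('pics/'+f+'.npz'); out=[]
    for u,v in px:
        d=s['R'].T@np.linalg.solve(s['mtx'],[u,v,1]); c=-s['R'].T@s['t']; out.append(c+d*(z-c[2])/d[2])
    return np.array(out)
def crop(f,u0,v0,u1,v1,k,name):
    im=cv2.imread('pics/'+f+'.png')[v0:v1,u0:u1]; cv2.imwrite('pics/'+name+'.png',cv2.resize(im,None,fx=k,fy=k,interpolation=cv2.INTER_CUBIC))
def st():
    o=arm.get_obs(); print({k:np.round(o[k],4).tolist() for k in ('t','joint_pos','tool_pos','tool_rot','finger_gap','ft_force')})
E
python3 - <<'E'
from h import *
snap('top','top0'); snap('scene','sc0'); st()
E
```

```text
{'t': 0.1, 'joint_pos': [1.2592, 0.1165, 1.4422, 0.0, 1.584, -0.0378], 'tool_pos': [0.1825, 0.6497, 0.232], 'tool_rot': [-3.1415, 0.0011, 1.297], 'finger_gap': 1.0017, 'ft_force': [0.1454, -0.1585, 0.0432]}
```

View pics/top0.png

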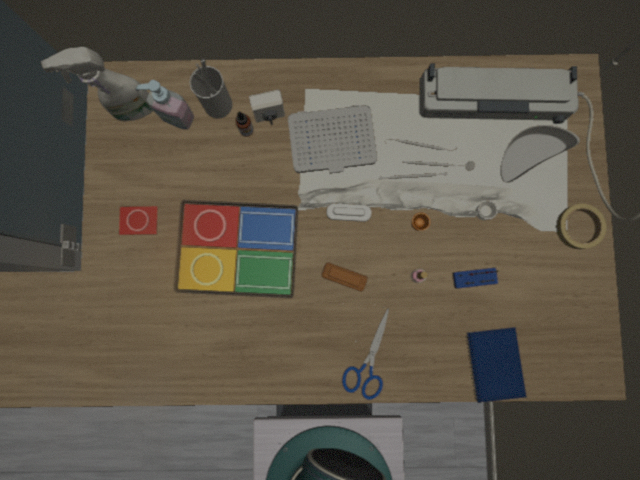

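View pics/sc0.png

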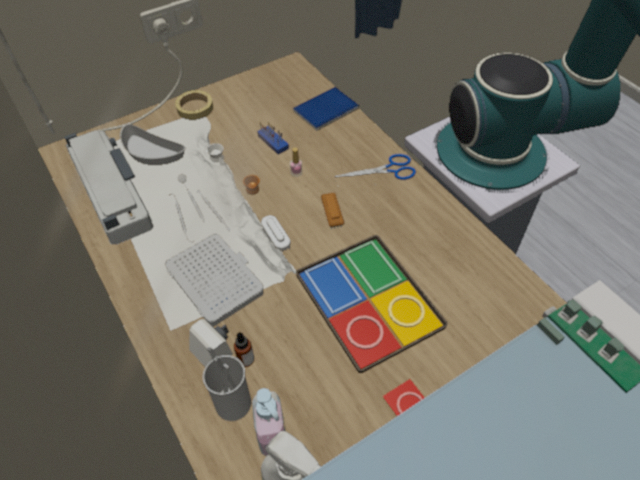

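Top view: candidates are the white brush (349,212) vs the wooden one (345,277), the white cup (487,210) vs amber (421,222), polish (419,275) vs dropper bottle (245,123), bur block (475,278) vs blue booklet (497,365), and the large red pad (210,226) vs the small red one (138,220). I choose the first of each pair, and check it in a close crop.

```bash
python3 - <<'E'
from h import *
crop('top0',310,190,510,300,4,'c1'); crop('top0',170,190,310,305,5,'c2')
print(w('top0',[(349,212),(345,277),(487,210),(421,222),(419,275),(475,278),(210,226),(300,62),(85,230),(330,460)],0.0).round(3))
s=np.load('pics/top0.npz');print(-s['R'].T@s['t'])
E
```

```text
[[ 0.596 -0.055  0.   ]
 [ 0.451 -0.043  0.   ]
 [ 0.597 -0.364  0.   ]
 [ 0.571 -0.215  0.   ]
 [ 0.453 -0.207  0.   ]
 [ 0.445 -0.33   0.   ]
 [ 0.569  0.256  0.   ]
 [ 0.95   0.051  0.   ]
 [ 0.563  0.536  0.   ]
 [ 0.064 -0.004  0.   ]]
[0.40963331 0.01856171 1.07577497]
```

View pics/c1.png

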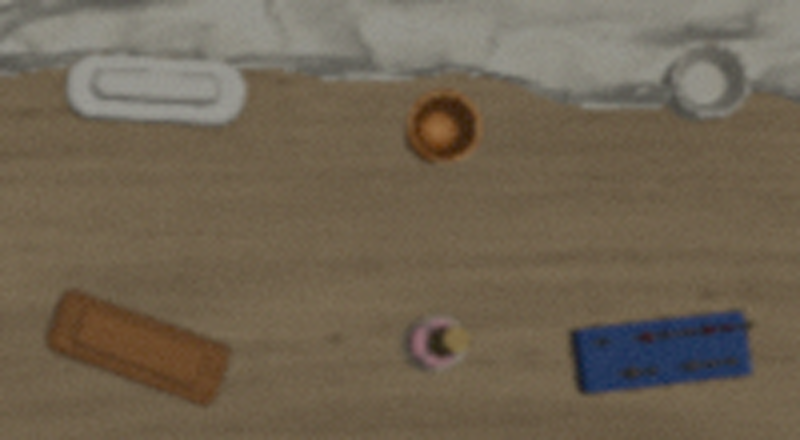

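View pics/c2.png

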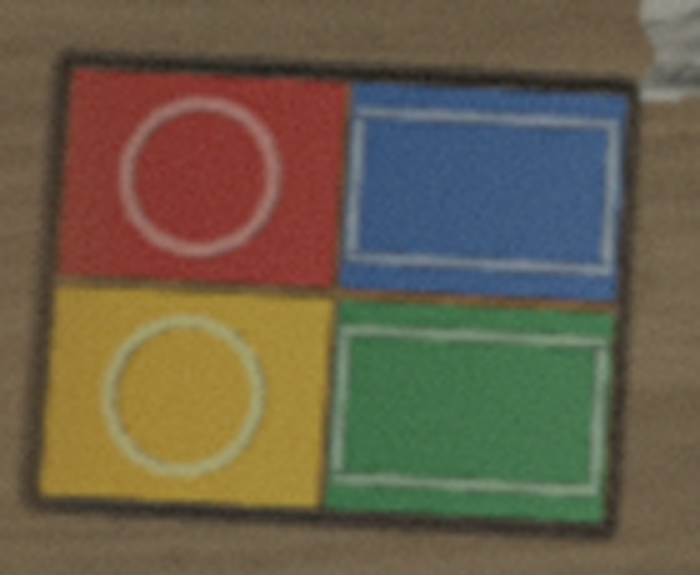

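```bash
cat >> h.py <<'E'
def go(x,y,z,yaw,o=None):
    o=o or arm.get_obs(); R=Ro.from_euler('xyz',o['tool_rot']); d=R.inv().apply(np.array([x,y,z])-o['tool_pos'])*100
    a=min((yaw,yaw+np.pi,yaw-np.pi),key=lambda a:abs(a-o['tool_rot'][2]))
    r=(R.inv()*Ro.from_euler('xyz',[np.pi,0,a])).as_rotvec(degrees=True)
    print('row',np.round(d,2).tolist(),np.round(r,1).tolist())
E
python3 - <<'E'
from h import *
a=lambda l:[(310+x/4,190+y/4) for x,y in l]; b=lambda l:[(170+x/5,190+y/5) for x,y in l]
p=w('top0',a([(68,88),(247,96),(157,90)]),.022); print('brush',p.round(4),np.arctan2(*(p[1]-p[0])[:2][::-1]))
p=w('top0',a([(573,330),(745,312),(750,374),(582,392)]),.02); print('bur',p.mean(0).round(4),[np.arctan2(*(p[i]-p[j])[:2][::-1]) for i,j in((1,0),(2,3))])
print('cup',w('top0',a([(707,81)]),.032)); print('pol',w('top0',a([(456,339)]),.079),w('top0',a([(437,342)]),.046))
c=[(201,176),(184,397),(482,190),(470,410)]
p=w('top0',b(c),.012); print('red,yel,blu,grn',p.round(4))
for i,j in((2,0),(3,1)): d=p[i]-p[j]; print(np.arctan2(d[1],d[0]),np.linalg.norm(d))
for i,j in((1,0),(3,2)): d=p[i]-p[j]; print(np.arctan2(d[1],d[0]),np.linalg.norm(d))
go(p[3][0],p[3][1],.2,0)
go(.594,-.055,.16,-.04)
E
```

```text
brush [[ 0.5931 -0.0055  0.022 ]
 [ 0.5873 -0.1034  0.022 ]
 [ 0.5913 -0.0542  0.022 ]] -1.6293666591532179
bur [ 0.4447 -0.3244  0.02  ] [np.float64(-1.4791956157150292), np.float64(-1.4769016827564279)]
cup [[ 0.59054254 -0.35167766  0.032     ]]
pol [[ 0.45062779 -0.20031602  0.079     ]] [[ 0.45052908 -0.19749522  0.046     ]]
red,yel,blu,grn [[0.5687 0.253  0.012 ]
 [0.471  0.2594 0.012 ]
 [0.5608 0.1287 0.012 ]
 [0.4637 0.134  0.012 ]]
-1.6340652296074047 0.12460443630592782
-1.6286027371844491 0.12552962602713755
3.0766137973387258 0.09788367537634413
3.0861009326630797 0.09720077061042466
row [-42.03, 41.02, 3.24] [0.0, 0.1, 74.3]
row [-56.71, 58.67, 7.25] [0.0, 0.1, 76.6]
```

The crops confirm the choice: white brush (157,90) in c1, bur block (662,352), white cup (707,81), polish (437,342); the large red ring is at (201,176) in c2. I move to a hover over the brush.

```bash
python3 -m handwheel '[[-57,58.7,7.2,0,0,77.5],[-57,58.7,7.2,0,0,77.5],[-57,58.7,7.2,0,0,77.5],[-57,58.7,7.2,0,0,77.5],[-57,58.7,7.2,0,0,77.5],[-57,58.7,7.2,0,0,77.5],[-57,58.7,7.2,0,0,77.5],[-57,58.7,7.2,0,0,77.5],[-57,58.7,7.2,0,0,77.5],[-57,58.7,7.2,0,0,77.5],[-57,58.7,7.2,0,0,77.5],[-57,58.7,7.2,0,0,77.5],[-57,58.7,7.2,0,0,77.5],[-57,58.7,7.2,0,0,77.5],[-57,58.7,7.2,0,0,77.5],[-57,58.7,7.2,0,0,77.5],[-57,58.7,7.2,0,0,77.5],[-57,58.7,7.2,0,0,77.5],[-57,58.7,7.2,0,0,77.5],[-57,58.7,7.2,0,0,77.5]]' 0.75; python3 -c "
from h import *
st(); go(.5913,-.0545,.16,-.058)"
```

```text
t: 1.77
tool_pos: [0.5943, -0.0607, 0.1598]
tool_rot: [3.141, 0.001, -0.057]
ft_force: [0.0, 0.9, -0.0]
finger_gap: 0.75
{'t': 1.7667, 'joint_pos': [-0.1443, -0.023, 1.7038, -0.0004, 1.4614, -0.0873], 'tool_pos': [0.5943, -0.0607, 0.1598], 'tool_rot': [3.1413, 0.0007, -0.0569], 'finger_gap': 0.7501, 'ft_force': [0.0475, 0.8662, -0.0341]}
row [-0.34, -0.6, -0.02] [0.0, 0.0, 0.1]
```

```bash
python3 -m handwheel '[[0,0,0,0,0,0],[0,0,0,0,0,0]]'; python3 -c "
from h import *
st(); go(.5913,-.0545,.024,-.058); s=snap('wrist','w1')"
```

```text
t: 1.93
tool_pos: [0.5936, -0.0588, 0.1597]
tool_rot: [-3.141, 0.002, -0.058]
ft_force: [-0.1, 0.3, 0.4]
finger_gap: 0.75
{'t': 1.9333, 'joint_pos': [-0.1416, -0.0243, 1.7053, 0.0001, 1.4623, -0.0837], 'tool_pos': [0.5936, -0.0588, 0.1597], 'tool_rot': [-3.1414, 0.0017, -0.0579], 'finger_gap': 0.7505, 'ft_force': [-0.0716, 0.2972, 0.4381]}
row [-0.23, -0.41, 13.57] [-0.0, 0.1, 0.0]
```

View pics/w1.png

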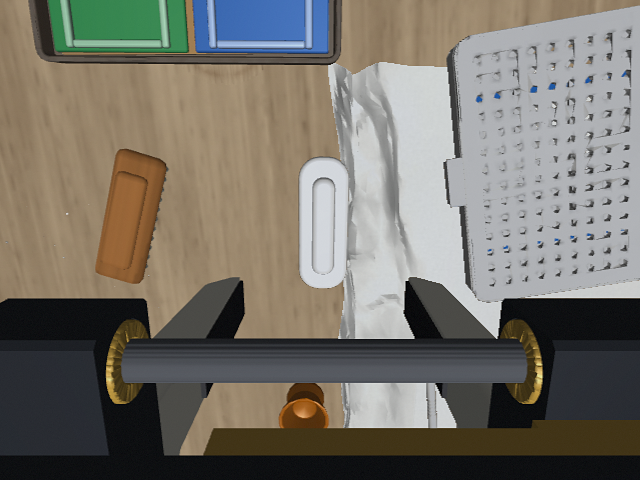

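The wrist view shows the white brush centred at (324,222) and aligned with the jaws, with the grey holed tray clear to the right (x > 445 px).

```bash
python3 -c "
from h import *
p=w('w1',[(324,222),(324,157),(324,289)],.026);print(p.round(4)); go(p[0][0],p[0][1],.024,-.058)"
```

```text
[[ 0.5941 -0.0499  0.026 ]
 [ 0.5967 -0.0043  0.026 ]
 [ 0.5912 -0.1008  0.026 ]]
row [0.06, -0.78, 13.61] [-0.0, 0.1, 0.1]
```

```bash
python3 -m handwheel '[[0,-0.6,4,0,0,0],[0,-0.6,8,0,0,0],[0,-0.6,11,0,0,0],[0,-0.6,12.5,0,0,0],[0,-0.6,13.6,0,0,0],[0,-0.6,13.6,0,0,0],[0,-0.6,13.6,0,0,0]]' && python3 -m handwheel '[[0,0,0,0,0,0],[0,0,0,0,0,0],[0,0,0,0,0,0],[0,0,0,0,0,0],[0,0,0,0,0,0],[0,0,0,0,0,0],[0,0,0,0,0,0],[0,0,0,0,0,0]]' 0.2 20
```

```text
t: 2.57
tool_pos: [0.594, -0.051, 0.0255]
tool_rot: [-3.142, -0.001, -0.055]
ft_force: [0.3, 0.1, 0.4]
finger_gap: 0.748
t: 3.23
tool_pos: [0.594, -0.0517, 0.025]
tool_rot: [3.142, -0.0, -0.056]
ft_force: [-1.6, -0.2, 3.6]
finger_gap: 0.385
```

Brush held (0.385 ≈ 36 mm). Lift and carry to the green pad.

```bash
python3 -m handwheel '[[0,0,-3,0,0,0],[0,0,-6,0,0,0],[0,0,-8,0,0,0],[0,0,-8,0,0,0]]' && python3 -c "
from h import *
go(.4637,.1345,.10,-.06)"
```

```text
t: 3.57
tool_pos: [0.5956, -0.0519, 0.1094]
tool_rot: [3.141, -0.006, -0.056]
ft_force: [0.2, 0.6, 0.9]
finger_gap: 0.385
row [-14.21, -17.87, 0.85] [0.0, -0.3, 0.2]
```

```bash
python3 -m handwheel '[[-2.8,-3.6,0.5,0,0,0],[-5.6,-7.2,0.5,0,0,0],[-8.4,-10.8,0.5,0,0,0],[-11.4,-14.3,0.5,0,0,0],[-13.4,-17,0.5,0,0,0],[-14.1,-17.8,0.5,0,0,0],[-14.1,-17.8,0.5,0,0,0],[-14.1,-17.8,0.5,0,0,0],[-14.1,-17.8,0.5,0,0,0]]' && python3 -c "
from h import *
snap('wrist','w2');go(.4637,.1345,.033,-.06)"
```

```text
t: 4.32
tool_pos: [0.4632, 0.1336, 0.0993]
tool_rot: [3.141, 0.0, -0.056]
ft_force: [-0.2, -0.3, -0.8]
finger_gap: 0.386
row [0.03, -0.13, 6.63] [0.0, 0.0, 0.2]
```

View pics/w2.png

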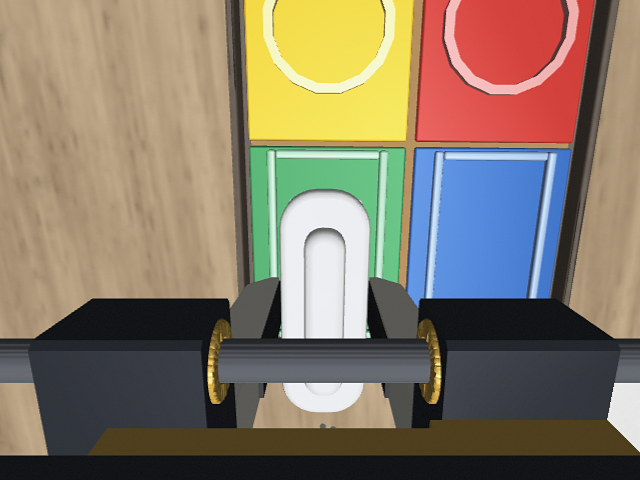

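The wrist view shows the brush over the green pad. The rim's inner far corners are at about (275,158) and (381,158), and the brush's far end is at (325,190).

```bash
python3 -c "
from h import *
p=w('w2',[(275,158),(381,158)],.012);m=p.mean(0);print(p.round(4)); yh=np.array([np.sin(.06),np.cos(.06),0]);print('pad',m-yh*.054)
s=np.load('pics/w2.npz');o=arm.get_obs();zt=o['tool_pos'][2]
q=w('w2',[(325,189)],zt-.024+.026)[0];print('brush',q-yh*.049)
r=w('w2',[(329,19),(511,19)],.013);print(r)"
```

```text
[[0.4382 0.191  0.012 ]
 [0.4994 0.1876 0.012 ]]
pad [0.46557449 0.13540224 0.012     ]
brush [0.46356683 0.13332251 0.10129563]
[[0.4731432  0.26185339 0.013     ]
 [0.56989253 0.25651671 0.013     ]]
```

```bash
python3 -m handwheel '[[0.1,-0.15,3,0,0,0],[0.1,-0.15,5,0,0,0],[0.1,-0.15,6,0,0,0],[0.1,-0.15,6.5,0,0,0],[0.1,-0.15,6.5,0,0,0],[0.1,-0.15,6.5,0,0,0],[0.1,-0.15,6.5,0,0,0]]' && python3 -m handwheel '[[0,0,0,0,0,0],[0,0,0,0,0,0],[0,0,0,0,0,0]]' 0.55 && python3 -m handwheel '[[0,0,-2,0,0,0],[0,0,-6,0,0,0],[0,0,-10,0,0,0],[0,0,-12,0,0,0],[0,0,-12,0,0,0]]' && python3 -c "
from h import *
go(.4447,-.3244,.16,.093)"
```

```text
t: 4.95
tool_pos: [0.4647, 0.1353, 0.0357]
tool_rot: [-3.141, -0.001, -0.056]
ft_force: [-0.1, 1.3, -0.5]
finger_gap: 0.385
t: 5.2
tool_pos: [0.4643, 0.1354, 0.0352]
tool_rot: [-3.141, -0.001, -0.056]
ft_force: [-0.4, 0.4, 0.0]
finger_gap: 0.529
t: 5.62
tool_pos: [0.4658, 0.1358, 0.1602]
tool_rot: [-3.139, -0.007, -0.056]
ft_force: [1.3, 0.0, 0.3]
finger_gap: 0.549
row [0.45, 46.07, -0.07] [-0.1, -0.4, -8.5]
```

```bash
python3 -m handwheel '[[0.4,4,0,0,0,-8.5],[0.4,8,0,0,0,-8.5],[0.4,12,0,0,0,-8.5],[0.4,16,0,0,0,-8.5],[0.4,20,0,0,0,-8.5],[0.4,24,0,0,0,-8.5],[0.4,28,0,0,0,-8.5],[0.4,32,0,0,0,-8.5],[0.4,36,0,0,0,-8.5],[0.4,40,0,0,0,-8.5],[0.4,43.5,0,0,0,-8.5],[0.4,45.5,0,0,0,-8.5],[0.4,46,0,0,0,-8.5],[0.4,46,0,0,0,-8.5],[0.4,46,0,0,0,-8.5],[0.4,46,0,0,0,-8.5]]' 0.75 && python3 -c "
from h import *
snap('wrist','w3');snap('top','t3');st();go(.4447,-.3244,.024,.093)"
```

```text
t: 6.95
tool_pos: [0.4426, -0.323, 0.1545]
tool_rot: [-3.141, -0.0, 0.094]
ft_force: [1.4, 0.3, -0.0]
finger_gap: 0.748
{'t': 7.05, 'joint_pos': [-0.6769, -0.1307, 1.8135, 0.0001, 1.4585, -0.771], 'tool_pos': [0.4428, -0.323, 0.1548], 'tool_rot': [3.1414, -0.0003, 0.0941], 'finger_gap': 0.7491, 'ft_force': [0.1128, -0.2877, 0.0392]}
row [0.18, 0.15, 13.08] [0.0, -0.0, 0.1]
```

View pics/w3.png

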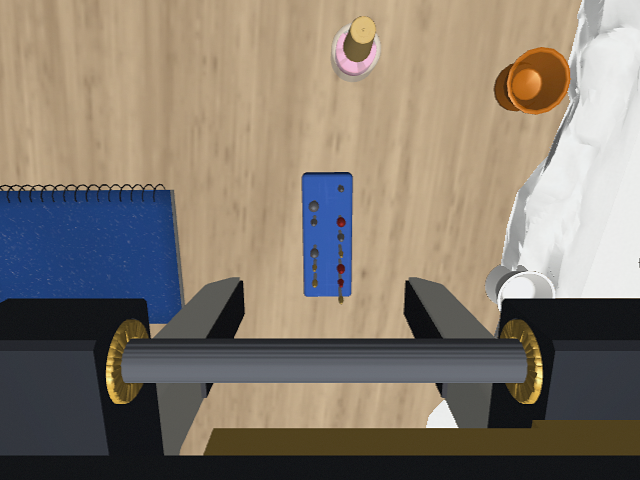

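The block's top corners are at (302,173) and (352,296), centre (327,235), straight in the jaws. The polish cap is at (364,26), and the white cup is at (522,292), partly hidden.

```bash
python3 -c "
from h import *
p=w('w3',[(302,173),(352,173),(352,296),(303,296)],.02).mean(0);print(p.round(4)); go(p[0],p[1],.025,.093); print(w('w3',[(363,27)],.079))"
```

```text
[ 0.4455 -0.325   0.02  ]
row [0.25, 0.21, 12.98] [0.0, -0.0, 0.1]
[[ 0.45124054 -0.19944781  0.079     ]]
```

```bash
python3 -m handwheel '[[0.2,0.2,4,0,0,0],[0.2,0.2,8,0,0,0],[0.2,0.2,11,0,0,0],[0.2,0.2,12.5,0,0,0],[0.2,0.2,13,0,0,0],[0.2,0.2,13,0,0,0],[0.2,0.2,13,0,0,0]]' && python3 -m handwheel '[[0,0,0,0,0,0],[0,0,0,0,0,0],[0,0,0,0,0,0],[0,0,0,0,0,0],[0,0,0,0,0,0],[0,0,0,0,0,0],[0,0,0,0,0,0],[0,0,0,0,0,0]]' 0.2 35 && python3 -m handwheel '[[0,0,-3,0,0,0],[0,0,-6,0,0,0],[0,0,-9,0,0,0],[0,0,-10,0,0,0],[0,0,-10,0,0,0]]' && python3 -c "
from h import *
go(.562,.1292,.125,-.06)"
```

```text
t: 7.63
tool_pos: [0.4453, -0.3259, 0.0259]
tool_rot: [3.141, -0.001, 0.093]
ft_force: [0.2, 0.1, 0.4]
finger_gap: 0.754
t: 8.3
tool_pos: [0.4447, -0.326, 0.0249]
tool_rot: [3.141, -0.0, 0.093]
ft_force: [-0.7, 0.4, 3.4]
finger_gap: 0.381
t: 8.72
tool_pos: [0.4455, -0.3266, 0.1272]
tool_rot: [3.139, -0.003, 0.093]
ft_force: [-0.3, 0.2, -1.7]
finger_gap: 0.378
row [15.82, -44.31, 0.14] [0.1, -0.2, 8.8]
```

```bash
python3 -m handwheel '[[1.4,-3.9,0,0,0,4],[2.8,-7.8,0,0,0,8.8],[4.2,-11.7,0,0,0,8.8],[5.6,-15.6,0,0,0,8.8],[7,-19.5,0,0,0,8.8],[8.4,-23.4,0,0,0,8.8],[9.8,-27.3,0,0,0,8.8],[11.2,-31.2,0,0,0,8.8],[12.6,-35.1,0,0,0,8.8],[14,-39,0,0,0,8.8],[15,-42,0,0,0,8.8],[15.6,-43.8,0,0,0,8.8],[15.8,-44.3,0,0,0,8.8],[15.8,-44.3,0,0,0,8.8],[15.8,-44.3,0,0,0,8.8],[15.8,-44.3,0,0,0,8.8]]' && python3 -c "
from h import *
snap('wrist','w4');st();go(.562,.1292,.033,-.06)"
```

```text
t: 10.05
tool_pos: [0.5606, 0.1286, 0.1239]
tool_rot: [3.141, 0.001, -0.062]
ft_force: [0.6, 0.1, -1.5]
finger_gap: 0.381
{'t': 10.1, 'joint_pos': [0.1811, -0.0501, 1.7892, -0.0002, 1.403, 0.2433], 'tool_pos': [0.5607, 0.1285, 0.1242], 'tool_rot': [3.1412, 0.0004, -0.0622], 'finger_gap': 0.3801, 'ft_force': [-0.0347, 0.0727, -1.4651]}
row [0.13, -0.08, 9.12] [0.0, 0.0, -0.1]
```

View pics/w4.png

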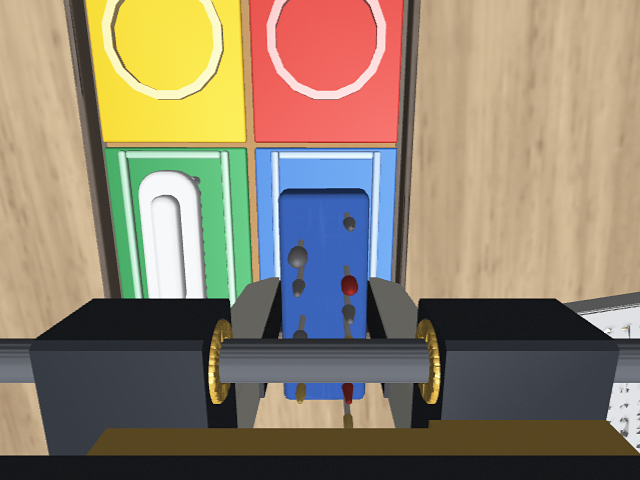

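The brush lies inside the green rim. The blue rim's inner far corners are at (279,158) and (374,158), and the block's far end is at (324,190). The yellow ring centre is at (163,38) and the red one at (327,38).

```bash
python3 -c "
from h import *
m=w('w4',[(279,158),(374,158)],.012).mean(0); yh=np.array([np.sin(.06),np.cos(.06),0]);print('pad',m-yh*.054)
q=w('w4',[(324,189)],.119)[0];print('block',q-yh*.046)
print(w('w4',[(163,38),(327,38)],.013))"
```

```text
pad [0.56247455 0.12931208 0.012     ]
block [0.5610491  0.13052435 0.119     ]
[[0.47298063 0.25898206 0.013     ]
 [0.57017511 0.25298982 0.013     ]]
```

```bash
python3 -m handwheel '[[0.1,0,3,0,0,0],[0.1,0,6,0,0,0],[0.1,0,8,0,0,0],[0.1,0,8.8,0,0,0],[0.1,0,9.05,0,0,0],[0.1,0,9.05,0,0,0],[0.1,0,9.05,0,0,0],[0.1,0,9.05,0,0,0]]' && python3 -m handwheel '[[0,0,0,0,0,0],[0,0,0,0,0,0],[0,0,0,0,0,0]]' 0.55 && python3 -m handwheel '[[0,0,-2,0,0,0],[0,0,-6,0,0,0],[0,0,-10,0,0,0],[0,0,-12,0,0,0],[0,0,-12,0,0,0]]' && python3 -c "
from h import *
go(.591,-.352,.16,-.06);go(.591,-.352,.16,-.6)"
```

```text
t: 10.77
tool_pos: [0.5627, 0.1297, 0.0357]
tool_rot: [-3.141, -0.002, -0.061]
ft_force: [-0.3, -0.1, -1.3]
finger_gap: 0.381
t: 11.02
tool_pos: [0.5622, 0.1298, 0.0348]
tool_rot: [-3.141, -0.001, -0.061]
ft_force: [0.4, 0.8, 0.4]
finger_gap: 0.53
t: 11.43
tool_pos: [0.5638, 0.1301, 0.1601]
tool_rot: [-3.14, -0.007, -0.061]
ft_force: [1.4, 0.5, -0.2]
finger_gap: 0.551
row [5.65, 47.95, -0.03] [-0.1, -0.4, -0.0]
row [5.65, 47.95, -0.03] [-0.2, -0.4, 30.9]
```

```bash
python3 -m handwheel '[[0.5,4,0,0,0,0],[1,8,0,0,0,0],[1.5,12,0,0,0,0],[2,16,0,0,0,0],[2.5,20,0,0,0,0],[3,24,0,0,0,0],[3.5,28,0,0,0,0],[4,32,0,0,0,0],[4.5,36,0,0,0,0],[5,40,0,0,0,0],[5.3,44,0,0,0,0],[5.6,47,0,0,0,0],[5.65,48,0,0,0,0],[5.65,48,0,0,0,0],[5.65,48,0,0,0,0],[5.65,48,0,0,0,0]]' 0.75 && python3 -c "
from h import *
snap('wrist','w5');st();go(.591,-.352,.025,-.06)"
```

```text
t: 12.77
tool_pos: [0.5893, -0.3516, 0.1539]
tool_rot: [-3.141, 0.0, -0.06]
ft_force: [0.7, 0.4, 0.5]
finger_gap: 0.747
{'t': 12.8167, 'joint_pos': [-0.5749, 0.1703, 1.5091, 0.0002, 1.4623, -0.5153], 'tool_pos': [0.5894, -0.3514, 0.1542], 'tool_rot': [-3.1414, -0.0, -0.0596], 'finger_gap': 0.7483, 'ft_force': [0.0144, -0.4993, -0.0556]}
row [0.16, 0.05, 12.92] [-0.0, -0.0, 0.0]
```

View pics/w5.png

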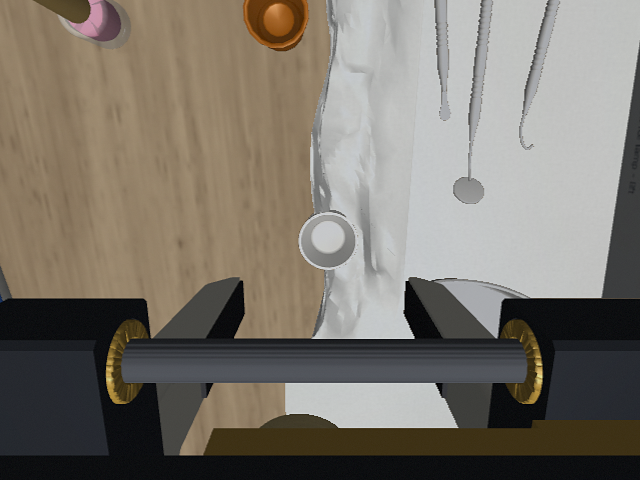

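The cup's rim centre is at (328,240), between the jaws. The half-round tray on the right starts at (435,283), outside the fingers.

```bash
python3 -c "
from h import *
p=w('w5',[(328,240),(435,283)],.032);print(p.round(4)); go(p[0][0],p[0][1],.029,-.06)"
```

```text
[[ 0.5922 -0.3532  0.032 ]
 [ 0.6666 -0.3892  0.032 ]]
row [0.29, 0.16, 12.52] [-0.0, -0.0, 0.0]
```

```bash
python3 -m handwheel '[[0.25,0.1,4,0,0,0],[0.25,0.1,8,0,0,0],[0.25,0.1,10.5,0,0,0],[0.25,0.1,12,0,0,0],[0.25,0.1,12.5,0,0,0],[0.25,0.1,12.5,0,0,0],[0.25,0.1,12.5,0,0,0]]' 0.65 && python3 -m handwheel '[[0,0,0,0,0,0],[0,0,0,0,0,0],[0,0,0,0,0,0],[0,0,0,0,0,0],[0,0,0,0,0,0],[0,0,0,0,0,0],[0,0,0,0,0,0]]' 0.2 20 && python3 -m handwheel '[[0,0,-2,0,0,0],[0,0,-5,0,0,0],[0,0,-9,0,0,0],[0,0,-10,0,0,0],[0,0,-10,0,0,0]]' && python3 -c "
from h import *
go(.4720,.2600,.13,-.06)"
```

```text
t: 13.4
tool_pos: [0.5924, -0.354, 0.0311]
tool_rot: [3.141, -0.002, -0.06]
ft_force: [-0.6, 0.6, -0.2]
finger_gap: 0.649
t: 13.98
tool_pos: [0.592, -0.3542, 0.0302]
tool_rot: [3.141, -0.001, -0.061]
ft_force: [-0.6, 1.0, 7.1]
finger_gap: 0.428
t: 14.4
tool_pos: [0.5928, -0.3548, 0.1336]
tool_rot: [3.139, -0.005, -0.061]
ft_force: [0.4, 0.0, -1.1]
finger_gap: 0.427
row [-15.8, -60.63, 0.1] [0.2, -0.3, -0.1]
```

```bash
python3 -m handwheel '[[-1,-3.9,0,0,0,0],[-2,-7.8,0,0,0,0],[-3,-11.7,0,0,0,0],[-4,-15.6,0,0,0,0],[-5,-19.5,0,0,0,0],[-6,-23.4,0,0,0,0],[-7,-27.3,0,0,0,0],[-8,-31.2,0,0,0,0],[-9,-35.1,0,0,0,0],[-10,-39,0,0,0,0],[-11,-42.9,0,0,0,0],[-12,-46.8,0,0,0,0],[-13.2,-50.7,0,0,0,0],[-14.4,-54.6,0,0,0,0],[-15.3,-58,0,0,0,0],[-15.7,-60,0,0,0,0],[-15.8,-60.6,0,0,0,0],[-15.8,-60.6,0,0,0,0],[-15.8,-60.6,0,0,0,0],[-15.8,-60.6,0,0,0,0]]' && python3 -c "
from h import *
snap('wrist','w6');st();go(.4725,.2600,.038,-.06)"
```

```text
t: 16.07
tool_pos: [0.4709, 0.2593, 0.1287]
tool_rot: [3.141, 0.0, -0.062]
ft_force: [-0.2, -0.0, -1.1]
finger_gap: 0.429
{'t': 16.1167, 'joint_pos': [0.4558, -0.138, 1.8631, -0.0002, 1.4169, 0.5182], 'tool_pos': [0.471, 0.2593, 0.1288], 'tool_rot': [3.1412, 0.0002, -0.0623], 'finger_gap': 0.429, 'ft_force': [0.3026, -0.8977, -0.8366]}
row [0.14, -0.09, 9.08] [0.0, 0.0, -0.1]
```

View pics/w6.png

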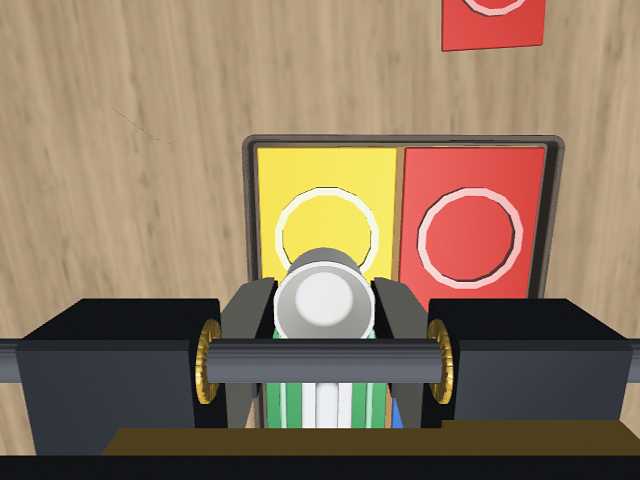

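The cup is upright above the yellow ring (ring centre about (327,240)). Lower and release.

```bash
python3 -c "
from h import *
print(w('w6',[(327,239),(470,238)],.013), w('w6',[(325,312)],.1288))"; python3 -m handwheel '[[0.15,-0.1,3,0,0,0],[0.15,-0.1,6,0,0,0],[0.15,-0.1,8,0,0,0],[0.15,-0.1,8.8,0,0,0],[0.15,-0.1,9.05,0,0,0],[0.15,-0.1,9.05,0,0,0],[0.15,-0.1,9.05,0,0,0],[0.15,-0.1,9.05,0,0,0]]' && python3 -m handwheel '[[0,0,0,0,0,0],[0,0,0,0,0,0],[0,0,0,0,0,0]]' 0.6 && python3 -m handwheel '[[0,0,-2,0,0,0],[0,0,-6,0,0,0],[0,0,-10,0,0,0],[0,0,-12,0,0,0],[0,0,-12,0,0,0]]' && python3 -c "
from h import *
go(.4512,-.1985,.16,-.06)"
```

```text
[[0.47320359 0.2598809  0.013     ]
 [0.57001837 0.25466428 0.013     ]] [[0.47152848 0.25816463 0.1288    ]]
t: 16.78
tool_pos: [0.473, 0.2615, 0.04]
tool_rot: [-3.141, -0.002, -0.061]
ft_force: [0.1, 0.5, 0.2]
finger_gap: 0.43
t: 17.03
tool_pos: [0.4725, 0.2615, 0.0391]
tool_rot: [-3.141, -0.001, -0.061]
ft_force: [-1.5, 0.1, 0.2]
finger_gap: 0.581
t: 17.45
tool_pos: [0.4739, 0.2623, 0.1644]
tool_rot: [-3.138, -0.006, -0.061]
ft_force: [0.0, 0.4, 0.4]
finger_gap: 0.599
row [0.53, 46.13, 0.27] [-0.2, -0.4, -0.0]
```

```bash
python3 -m handwheel '[[0.05,4,0,0,0,0],[0.1,8,0,0,0,0],[0.2,12,0,0,0,0],[0.2,16,0,0,0,0],[0.3,20,0,0,0,0],[0.3,24,0,0,0,0],[0.4,28,0,0,0,0],[0.4,32,0,0,0,0],[0.5,36,0,0,0,0],[0.5,40,0,0,0,0],[0.5,43.5,0,0,0,0],[0.5,45.5,0,0,0,0],[0.5,46.1,0,0,0,0],[0.5,46.1,0,0,0,0],[0.5,46.1,0,0,0,0],[0.5,46.1,0,0,0,0]]' 0.6 && python3 -c "
from h import *
snap('wrist','w7');st();go(.4512,-.1985,.066,-.06)"
```

```text
t: 18.78
tool_pos: [0.4494, -0.1979, 0.1585]
tool_rot: [-3.141, 0.0, -0.06]
ft_force: [0.4, 0.5, 0.0]
finger_gap: 0.599
{'t': 18.8333, 'joint_pos': [-0.4667, -0.2655, 1.9221, 0.0002, 1.485, -0.4073], 'tool_pos': [0.4495, -0.1978, 0.1586], 'tool_rot': [-3.1414, -0.0, -0.0594], 'finger_gap': 0.602, 'ft_force': [-0.5154, -0.4589, -0.0017]}
row [0.18, 0.06, 9.26] [-0.0, -0.0, 0.0]
```

View pics/w7.png

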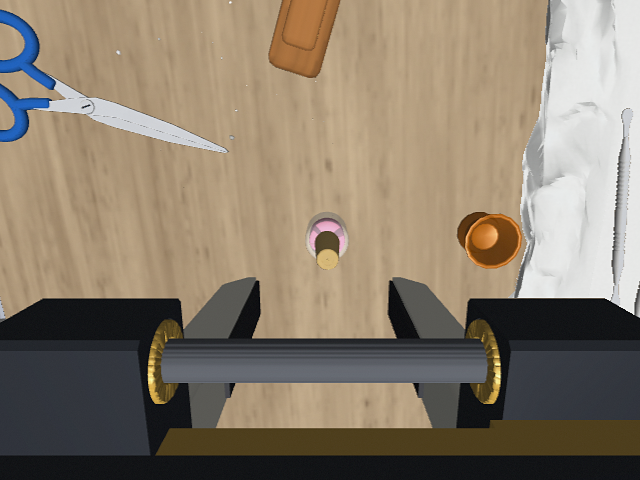

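The cap's top is at (327,259), centred between the jaws. The amber cup at (490,240) is clear.

```bash
python3 -c "
from h import *
p=w('w7',[(327,259)],.079);print(p.round(4)); go(p[0][0],p[0][1],.066,-.06)"; python3 -m handwheel '[[0.2,0.05,3,0,0,0],[0.2,0.05,6,0,0,0],[0.2,0.05,8,0,0,0],[0.2,0.05,9,0,0,0],[0.2,0.05,9.25,0,0,0],[0.2,0.05,9.25,0,0,0],[0.2,0.05,9.25,0,0,0]]' 0.5
```

```text
[[ 0.4513 -0.2006  0.079 ]]
row [0.2, 0.26, 9.26] [-0.0, -0.0, 0.0]
t: 19.42
tool_pos: [0.4519, -0.1996, 0.0676]
tool_rot: [3.141, -0.002, -0.06]
ft_force: [-0.0, 0.5, 0.8]
finger_gap: 0.499
```

```bash
python3 -m handwheel '[[0,0,0,0,0,0],[0,0,0,0,0,0],[0,0,0,0,0,0],[0,0,0,0,0,0],[0,0,0,0,0,0],[0,0,0,0,0,0],[0,0,0,0,0,0],[0,0,0,0,0,0],[0,0,0,0,0,0]]' 0.05 20 && python3 -m handwheel '[[0,0,-2,0,0,0],[0,0,-5,0,0,0],[0,0,-9,0,0,0],[0,0,-11,0,0,0],[0,0,-11,0,0,0]]' && python3 -c "
from h import *
go(.5700,.2540,.18,-.06)"
```

```text
t: 20.17
tool_pos: [0.4513, -0.1997, 0.0664]
tool_rot: [3.141, -0.0, -0.061]
ft_force: [-0.8, 0.1, 3.9]
finger_gap: 0.175
t: 20.58
tool_pos: [0.4525, -0.2003, 0.1811]
tool_rot: [3.139, -0.006, -0.061]
ft_force: [-0.5, -1.2, 0.1]
finger_gap: 0.176
row [8.96, -46.06, 0.04] [0.1, -0.3, -0.0]
```

```bash
python3 -m handwheel '[[0.7,-3.5,0,0,0,0],[1.4,-7.3,0,0,0,0],[2.1,-11.1,0,0,0,0],[2.8,-14.9,0,0,0,0],[3.6,-18.7,0,0,0,0],[4.4,-22.5,0,0,0,0],[5.1,-26.3,0,0,0,0],[5.8,-30.1,0,0,0,0],[6.6,-33.9,0,0,0,0],[7.4,-37.7,0,0,0,0],[8.1,-41.5,0,0,0,0],[8.6,-44,0,0,0,0],[8.9,-45.5,0,0,0,0],[9,-46,0,0,0,0],[9,-46,0,0,0,0],[9,-46,0,0,0,0],[9,-46,0,0,0,0]]' && python3 -c "
from h import *
snap('wrist','w8');st();go(.5700,.2540,.075,-.06)"
```

```text
t: 22.0
tool_pos: [0.569, 0.2527, 0.1762]
tool_rot: [3.141, -0.0, -0.062]
ft_force: [0.0, 0.3, -1.0]
finger_gap: 0.176
{'t': 22.05, 'joint_pos': [0.3771, 0.0231, 1.6307, -0.0002, 1.4876, 0.4392], 'tool_pos': [0.569, 0.2527, 0.1763], 'tool_rot': [3.1415, -0.0003, -0.0622], 'finger_gap': 0.1773, 'ft_force': [0.919, -0.0057, -0.616]}
row [0.09, -0.14, 10.13] [0.0, -0.0, -0.1]
```

View pics/w8.png

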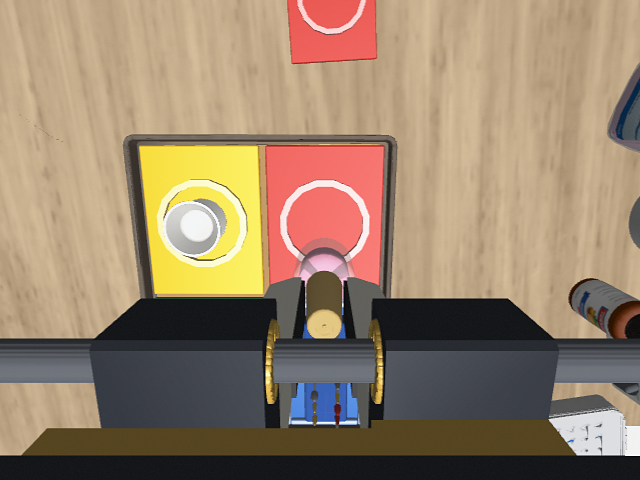

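The cup stands in the yellow ring, and the bottle hangs upright over the red pad's ring (centre about (325,223)). Lower and release.

```bash
python3 -m handwheel '[[0.1,-0.15,3,0,0,0],[0.1,-0.15,6,0,0,0],[0.1,-0.15,8.5,0,0,0],[0.1,-0.15,9.7,0,0,0],[0.1,-0.15,10.15,0,0,0],[0.1,-0.15,10.15,0,0,0],[0.1,-0.15,10.15,0,0,0],[0.1,-0.15,10.15,0,0,0],[0.1,-0.15,10.15,0,0,0],[0.1,-0.15,10.15,0,0,0]]' && python3 -m handwheel '[[0,0,0,0,0,0],[0,0,0,0,0,0],[0,0,0,0,0,0],[0,0,0,0,0,0]]' 0.5 && python3 -m handwheel '[[0,0,-2,0,0,0],[0,0,-6,0,0,0],[0,0,-10,0,0,0],[0,7,-12,0,0,0],[0,11,-12,0,0,0],[0,15,-12,0,0,0],[0,19,-12,0,0,0],[0,23,-12,0,0,0],[0,27,-12,0,0,0],[0,30,-12,0,0,0],[0,30,-12,0,0,0],[0,30,-12,0,0,0]]' && python3 -c "
from h import *
st();snap('top','t9');crop('t9',120,190,320,300,4,'t9c');snap('scene','s9')
a=np.array(cv2.imread('pics/t9.png')[190:300,120:320]);b=cv2.imread('pics/s9.png')[165:375,210:450]
a=cv2.resize(a,(800,440)[:2],interpolation=2)[:, :];b=cv2.resize(b,None,fx=1.7,fy=1.7,interpolation=2);a=cv2.resize(a[:,200:760],None,fx=.7,fy=.7)
h=max(a.shape[0],b.shape[0]);P=lambda i:cv2.copyMakeBorder(i,0,h-i.shape[0],0,0,0);cv2.imwrite('pics/fin.png',np.hstack([P(a),P(b)]))"
```

```text
t: 22.88
tool_pos: [0.5704, 0.2554, 0.0753]
tool_rot: [-3.141, -0.001, -0.061]
ft_force: [-0.3, 0.5, -1.3]
finger_gap: 0.177
t: 23.22
tool_pos: [0.5701, 0.2555, 0.0747]
tool_rot: [3.142, -0.0, -0.061]
ft_force: [0.6, -0.5, -0.1]
finger_gap: 0.415
t: 24.22
tool_pos: [0.5516, -0.0465, 0.1948]
tool_rot: [3.141, -0.0, -0.064]
ft_force: [0.1, 0.2, 0.6]
finger_gap: 0.505
{'t': 24.2167, 'joint_pos': [-0.1301, -0.1374, 1.7542, -0.0003, 1.5246, -0.0657], 'tool_pos': [0.5516, -0.0465, 0.1948], 'tool_rot': [3.1413, -0.0001, -0.0644], 'finger_gap': 0.5051, 'ft_force': [0.1226, 0.1701, 0.5759]}
```

View pics/fin.png

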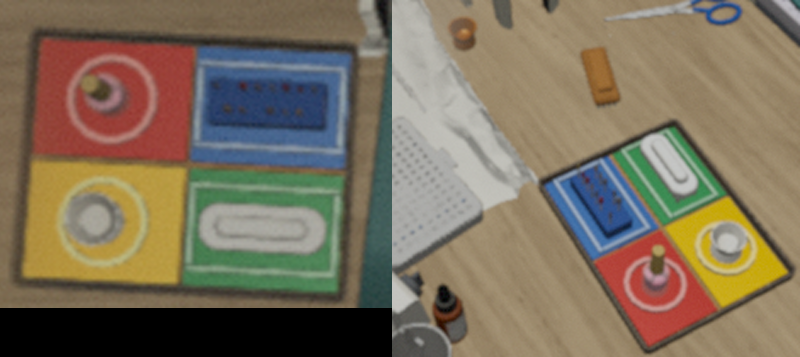

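View pics/t9.png

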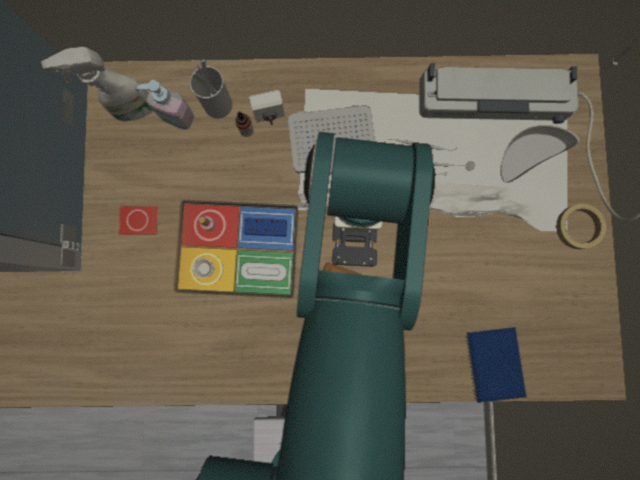

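The final views show all four items in their rims: the bottle at (207,222), block at (267,228), cup at (205,268) and brush at (265,271) in the top view. The scene view shows them upright, with the wooden brush and amber cup standing as before. The gripper is clear and empty.

```bash
python3 -m handwheel '[[0,0,0,0,0,0],[0,0,0,0,0,0],[0,0,0,0,0,0]]' && python3 -c "
from cell import arm
print(arm.close_job())"
```

```text
t: 24.57
tool_pos: [0.552, -0.0428, 0.1946]
tool_rot: [-3.141, 0.0, -0.059]
ft_force: [-0.6, 0.4, -0.1]
finger_gap: 0.506
the job is handed in; nothing more can be done
None
```

I laid up the tray in the order asked and handed the job in at about 24.6 s of the 106 s allowed. The white brush is on the green pad, the bur block on the blue pad, the white cup on the yellow pad, and the polish on the larger red pad.

- **Placement:** the last top and scene pictures show all four items inside their rims, with the cup and bottle upright. I let each one go about 1–2 mm above its pad. The cup looks a few millimetres off centre in its ring, and by my estimate about 2 mm of that is real and the rest is the camera angle.
- **Look-alikes:** I never touched the wooden brush or the amber cup. The last scene picture shows both still standing in their places, judged by eye rather than measured again.
- **Forces and clearance:** the highest wrist force I read was about 7 N, while gripping the cup. The gripper was empty and clear of everything at hand-in.

No check failed or disagreed.

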